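# Fit the snap ring on the dough moulder's clutch

## Robot

A 6-joint arm with a two-finger parallel gripper is mounted at the origin on the work surface. World frame = base frame: x ahead of the robot, y to its left, z up, the work surface at z = 0. Lengths are in m, angles in rad, forces in N, time in s.
With the tool pointing down it reaches from about 0.35 to 0.95 m from the base axis. Payload 17.4 kg.
Tool frame: the origin (TCP) lies at the very end of the fingers, on their centre line; the grasp point (between the pads) lies 19 mm behind it; x points along the fingers, y is the direction in which the jaws open and shut, and the axes are right-handed (so a half turn about x gives the same grasp; the last joint's range is limited). The gripper opens to 93 mm and grips with 3 to 60 N. Pads are 15 mm wide; open, the fingers measure 128 mm over their backs; the gripper's body (75 mm by 188 mm) begins 65 mm behind the grasp point.
Start: joints at [-1.335, 0.116, 1.442, -0, 1.584, -0.038], TCP at [0.183, -0.65, 0.219] pointing down, gripper open.
Joint ranges: [-2.83, 2.83], [-0.83, 2.19], [0.07, 2.5], [-1.14, 4.28], [0.01, 3], [-2.97, 2.97]. Speed limits (rad/s): [1.89, 1.89, 2.22, 3.14, 3.14, 3.14].

## Interface

Orientations are given as a unit quaternion [w, x, y, z].
In Python, from cell import get_state, grab_frame, sign_off gives the robot as it stands.
- The arm moves only by the tool carry_out, never from a script. Its argument "rows" is a list of rows, each a list of 7 numbers: the turn, a rotation vector about the tool's x, y, z in degrees, then the shift along the tool's x, y, z in cm, then the opening, from 0 (shut) to 1 (fully open). A call has 1 to 12 rows; each row is the pose to reach, as a shift and turn from the pose commanded when the call began, along the tool's axes at that moment; what a row does not reach only later rows make up. A row lasts 1/10 s, in which the tool goes at most 50 mm and 8.59 degrees, less where a joint would pass 70% of its speed; a pose out of reach is approached as far as the arm can. A call with a gripper value outside its range is refused whole. The fingers move at their own pace and stop on an object; the grip force is fixed at half the most. Time passes only in rows, so rows that repeat a pose let the fingers close. It gives the time, the measured TCP pose, the force and the opening at its end, in the units of the state.
- get_state(): the state, without advancing time (a new reading comes with each control period).
- grab_frame(name): name is "scene" or "top"; returns a dict with "color" (400x640x3 uint8, blue, green, red), "camera_matrix" (3x3 intrinsics, pixels), "rvec" (rotation vector, rad) and "tvec" (3), from world to camera coordinates, as OpenCV has them. Camera axes: x right, y down, z forward; pixel columns grow to the right and rows downward; lengths in m; the calibration is good to about 2 mm. A picture is of the moment at which its call begins. There is no depth.
- sign_off(): hands the job in, once; it reports no verdict.
The state is a dict: "clock": time; "qpos": joint angles; "joint_velocities": joint speeds; "joint_efforts": joint torques, N m; "ee_pos": TCP position; "eef_rot": TCP orientation; "wrist_force": force on the tool from outside, world axes, zero at the start; "moment": the same for the moment, N m; "gripper_width": finger opening in m.
Only numpy, scipy, OpenCV 4.12 (cv2) and the standard library are available. Lean on these libraries where they do the work, as an engineer would, in place of code of your own. Each camera call takes 0.05 s, during which the arm holds its last target. There are 200 camera calls.

## Task

Take the spreading pliers out of their stand and use their tips to spread the snap ring by its two eyes and carry it over the upright clutch shaft; press it down against the sprung hub plate and let it contract fully home into the groove, so that it keeps the plate down. Do not overstretch the ring, press no harder than it takes to bring the plate to its stop, and never touch the ring with the gripper's fingers. Finally hang the pliers back in their stand, upright, leaving the other things on the bench where they are.

Things in the scene. Friction and masses are not known exactly. Their poses are not given: they have to be found in the camera images.
- stand: grey plastic stand, fixed, 80 x 74 mm foot, 65 mm high; origin under its centre, z up. In its top a well 46 mm along y, 15 mm along x, from which the pliers hang
- pliers: steel spreading pliers, 122 mm tall, 120 g, hanging tips down in the stand; origin at the pivot (75 mm above the bench while hanging), z up along the tool, x along the pivot and its cross bar (34 x 14 mm, underside 10 mm below the pivot, it lies on the stand's rim), y across the two handles and the two tips. Squeezing the handles SPREADS the tips (the legs do not cross)
- bar_left (a point): middle of the black square grip bar that ends the +y handle: 12 mm thick, 26 mm long along the pliers' x, 52 mm above the pivot; 56 mm over both bars at rest. Holding the pliers means squeezing the two bars against their spring: 14 N per bar at first, about 30 N with the ring spread
- grip_left (a joint): rad by which the +y lever of the pliers is turned, 0 at rest, 0.30 at the stop; the -y lever is geared to it. The tips spread about 1.2 mm for each mm the bars are squeezed
- tip_left (a point): underside of the 9 x 9 mm foot of the pliers' +y leg, 60 mm below the pivot and 11.8 mm from the middle plane at rest; from it a peg 3.6 mm square points 4.2 mm down
- tray: low aluminium tray, fixed, 150 x 120 mm, rim 10 mm high, floor 3 mm above the bench; origin under its centre
- ring: dark steel snap ring, 5 mm thick, 22 g, inner diameter 36, outer 48 mm, lying flat in the tray; origin at the centre of its underside, z up, x from its closed back to the gap with the two eyes. Open by 0.22 rad or more on both sides it passes the 40 mm shaft, its origin then 3 mm off the shaft's axis on the side away from the eyes
- ring_back (a point): upper face of the ring's back, 21 mm behind its origin: the two stiff halves spring about this point, both closed at rest
- armleft (a joint): rad by which the ring's +y half is opened, 0 closed; overstretched above 0.36
- armright (a joint): the same for the -y half; the eyes take about 4 N each to start opening, 7 N at 0.25 rad
- eye_left (a point): middle of the +y eye at the ring's upper face: a square hole 7 mm wide in a lug 13 mm square, at rest 27 mm in x and 12.5 mm in y from the ring's origin. Opening draws the eyes towards the back (5 mm at 0.25 rad); as the ring contracts in the groove they move 7 to 9 mm outward from the shaft, and the pliers must follow
- eye_right (a point): middle of the -y eye, at the ring's upper face
- clutch: clutch of a dough moulder, fixed: grey housing 100 x 100 x 30 mm with an upright steel shaft on it; origin under the centre, on the shaft's axis. Shaft (dark steel, greased like the plate, slippery) 40 mm in diameter; a land from 63.2 to 72 mm above the bench. Below the land lies the groove, 36 mm in diameter, from 56.5 to 63.2 mm
- shaft_top (a point): centre of the shaft's top face, 30 mm in diameter, 79 mm above the bench; a cone widens from it to 40 mm at the land
- groove (a point): lower edge of the groove, on the shaft's axis, 56.5 mm above the bench
- hub (a joint): m by which the sprung aluminium hub plate (disc 76 mm in diameter round the shaft) is pressed down: 0 at rest (top 63 mm above the bench, covering the groove), 0.006 at its hard stop; 3.5 N at first, 6 N to reach the stop. The ring fits in the groove only with the plate down 5 mm or more, and then keeps it nearly 5 mm down; keep the press under 15 N
- pie_small: small pie in a black dish, 100 mm across; leave alone
- bun: bread bun 72 mm across; leave alone
- collar: steel collar 34 mm across, 12 mm high; leave alone
- grease_tin: flat aluminium tin 52 mm across; leave alone
- scraper: spatula about 280 mm long; leave alone
- oil: white bottle 130 mm high; leave alone
- washer: dark steel disc 26 mm across, 4 mm thick, in the tray; leave alone
Things that resemble listed ones, but are neither listed nor needed, are in the scene too. There is more than one size of the pliers; the job needs the smaller.

How it is judged:
On the way, in this order (a step that is already met when the one before it is completed fails the run):
1. the pliers are lifted out of the stand (z of pliers in the frame of stand above 0.115 m), for 0.2 s.
2. the ring is spread by the pliers, clear of the tray (value of joint each of armleft, armright above 0.12 rad and height (world z) of ring above 0.015 m and contact force between pliers and ring above 1 N), for 0.2 s.
3. the ring has contracted into the groove and keeps the hub plate down (value of joint hub above 0.004 m and horizontal distance between ring and groove below 0.003 m and value of joint each of armleft, armright below 0.08 rad and height (world z) of ring between 0.055 and 0.061 m and angle between ring's own z axis and vertical below 0.1 rad), for 0.3 s.
At the end, for the whole second after the job is handed in: Ring flat in the groove (within 3 mm of the axis, tilt below 0.1 rad, underside 55 to 61 mm high, both halves opened less than 0.08 rad) keeping the hub plate more than 4 mm down; pliers hanging upright in the stand (within 6 mm, 0.1 rad, pivot 70 to 80 mm up), all at rest (all of step 3 and horizontal distance between pliers and stand below 0.006 m and z of pliers in the frame of stand between 0.07 and 0.08 m and angle between pliers's own z axis and vertical below 0.1 rad and linear speed of each of pliers, ring below 0.02 m/s); the robot touches nothing.
It fails at once if a half of the ring is opened by more than 0.36 rad (overstretched) (value of joint any of armleft, armright above 0.36 rad).
It fails at once if the ring is pressed on the hub plate with more than 15 N (contact force between ring and hub above 15 N).
It fails at once if the fingers touch the ring (contact force between the fingers and ring above 0.5 N).
It fails at once if another thing on the bench is moved by more than 25 mm (distance of any of pie_small, bun, collar, grease_tin, scraper, oil, washer from where it was at the start of the episode above 0.025 m).
It also fails if it takes over 67 s, if anything falls off the work surface, if the arm or the gripper's body presses on something with over 40 N, if the wrist force passes 120 N, or if a joint passes its speed limit or range.

## Working session

There is one attempt and no reset: what is moved stays moved. The work goes in short steps, Python scripts to look and compute and a tool call to move; the robot and the scene stay as the last step left them, time stands still between calls to the robot, and variables do not carry over. Pictures are saved under pics/ and viewed, about 8 in all and at most 12, crops included, and the job is handed in when it is done.

Besides the shell and the picture viewer there is one more tool, called after ">>>" as a command line: name --pt "numbers of a row" for each row, then --argument value for the rest. carry_out: Moves the arm, as the interface text tells. Its arguments: {"type":"object","properties":{"rows":{"type":"array"}},"required":["rows"]}

```bash
ls; mkdir -p pics; cat > h.py <<'E'
import numpy as np, cv2
from cell import get_state, grab_frame, sign_off
from scipy.spatial.transform import Rotation as R
def cam(f):
    Rm=cv2.Rodrigues(np.array(f["rvec"],float))[0]; t=np.array(f["tvec"],float).ravel(); return np.array(f["camera_matrix"],float),Rm,t
def ray(f,uv,z):
    K,Rm,t=cam(f); d=Rm.T@np.linalg.inv(K)@np.array([uv[0],uv[1],1.]); c=-Rm.T@t
    return c+d*(z-c[2])/d[2]
def proj(f,p):
    K,Rm,t=cam(f); q=K@(Rm@np.array(p,float)+t); return q[:2]/q[2]
E
python3 - <<'E'
from h import *
import pickle
for n in("scene","top"):
    f=grab_frame(n); cv2.imwrite(f"pics/{n}0.png",f["color"]); pickle.dump(f,open(f"pics/{n}0.pkl","wb"))
    K,Rm,t=cam(f); print(n,K.tolist(),-Rm.T@t)
s=get_state(); print(s)
E
```

```text
pics
scene [[364.42174816798286, 0.0, 321.4567345684718], [0.0, 364.42174816798286, 203.11364815205877], [0.0, 0.0, 1.0]] [1.01226348 0.37285115 1.00179189]
top [[484.5334799764383, 0.0, 319.03021972674145], [0.0, 484.5334799764383, 203.08566185389122], [0.0, 0.0, 1.0]] [0.28172358 0.00138893 1.20498735]
{'clock': 0.1, 'qpos': array([-1.33478886e+00,  1.16460265e-01,  1.44219055e+00, -3.53698785e-05,
        1.58400376e+00, -3.78058267e-02]), 'joint_velocities': array([-0.00089717, -0.00265709, -0.00117968, -0.00107223,  0.00155018,
        0.0012648 ]), 'joint_efforts': array([ 2.09335216e-03, -7.22893453e+01, -6.23864293e+01,  7.81232980e-02,
        2.27542216e-02, -6.03689728e-05]), 'ee_pos': array([ 0.18245813, -0.64968453,  0.21796892]), 'eef_rot': array([-0.09613295, -0.70044066, -0.09687768,  0.70053983]), 'wrist_force': array([-0.81672027, -0.10277188, -0.19982939]), 'moment': array([-0.02833314, -0.01898101, -0.022811  ]), 'gripper_width': 0.09299983226037252}
```

View pics/scene0.png

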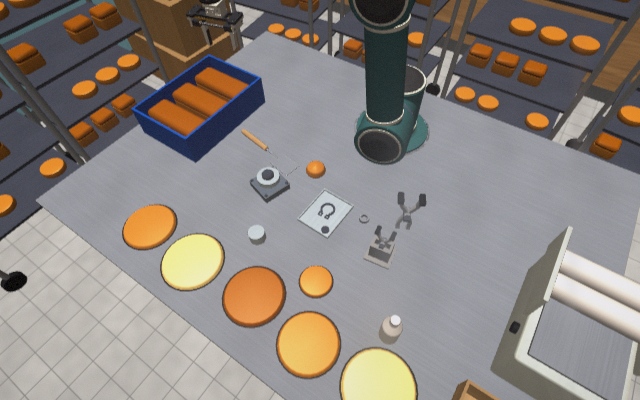

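View pics/top0.png

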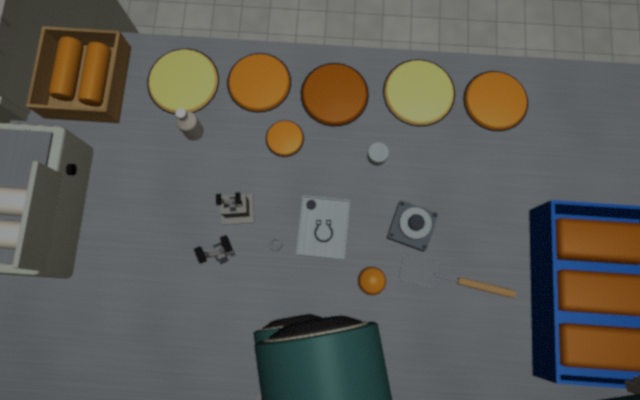

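```bash
python3 - <<'E'
import cv2,numpy as np
a=cv2.imread("pics/scene0.png");b=cv2.imread("pics/top0.png")
c=cv2.resize(a[180:280,350:440],None,fx=4,fy=4,interpolation=3)
d=cv2.resize(b[180:275,185:265],None,fx=4.2,fy=4.2,interpolation=3)
e=cv2.resize(b[185:265,285:445],None,fx=5,fy=5,interpolation=3)
d=cv2.convertScaleAbs(d,alpha=1.6);e=cv2.convertScaleAbs(e,alpha=1.6)
cd=np.zeros((400,800,3),np.uint8);cd[:400,:360]=c;cd[:399,400:736]=d
g=cv2.resize(a[160:245,240:360],None,fx=4,fy=4,interpolation=3)
cv2.imwrite("pics/c1.png",cd);cv2.imwrite("pics/c2.png",e)
E
```

```text
(no output)
```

View pics/c1.png

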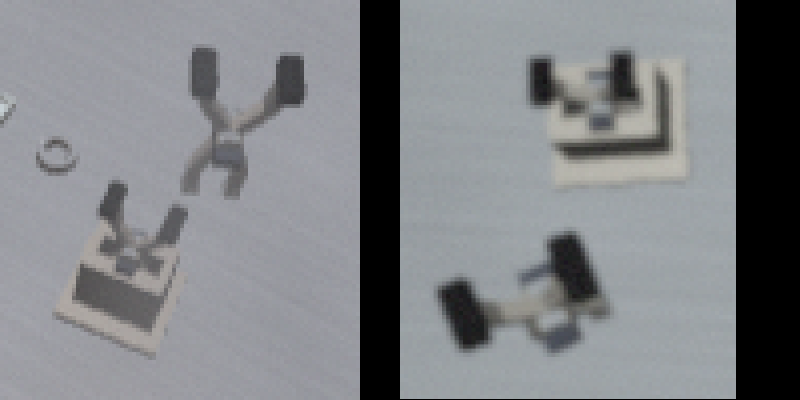

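View pics/c2.png

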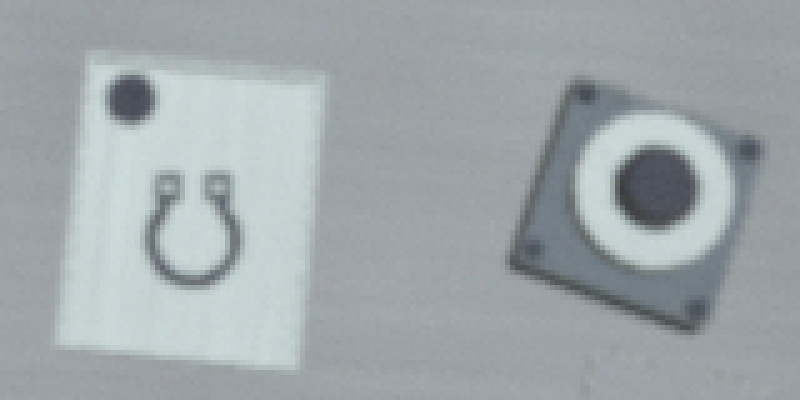

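```bash
cat >> h.py <<'E'
from scipy.optimize import least_squares
def avg(n,k=4):
    fs=[grab_frame(n) for _ in range(k)]; f=fs[0]; f["gray"]=np.mean([x["color"].astype(float).mean(2) for x in fs],0); return f
def render(f,polys,win,S=8):
    x0,y0,x1,y1=win; m=np.zeros(((y1-y0)*S,(x1-x0)*S),np.uint8)
    for P,v in polys:
        q=np.array([proj(f,p) for p in P]); q=((q+0.5-[x0,y0])*S-0.5)
        cv2.fillPoly(m,[np.round(q*16).astype(np.int32)],v,shift=4)
    m=cv2.GaussianBlur(m.astype(np.float32),(0,0),S*0.5)
    return cv2.resize(m,(x1-x0,y1-y0),interpolation=cv2.INTER_AREA)/255
def place(P,x,y,yaw,z):
    P=np.array(P,float); c,s=np.cos(yaw),np.sin(yaw)
    return np.c_[x+c*P[:,0]-s*P[:,1],y+s*P[:,0]+c*P[:,1],np.full(len(P),z)]
def ringpolys(x,y,yaw,z):
    sq=lambda cx,cy,h:[[cx-h,cy-h],[cx+h,cy-h],[cx+h,cy+h],[cx-h,cy+h]]
    g=0.45; a=np.linspace(g,2*np.pi-g,60)
    ring=np.r_[np.c_[np.cos(a),np.sin(a)]*.024,np.c_[np.cos(a),np.sin(a)][::-1]*.018]
    return [(place(ring,x,y,yaw,z),255)]+[(place(sq(.027,s*.0125,.0065),x,y,yaw,z),255) for s in(1,-1)]+[(place(sq(.027,s*.0125,.0035),x,y,yaw,z),0) for s in(1,-1)]
def fit(f,polyfn,p0,win,scale):
    I=f["gray"][win[1]:win[3],win[0]:win[2]]
    def res(p):
        m=polyfn(f,p*scale,win); A=np.c_[m.ravel(),np.ones(m.size)]
        c=np.linalg.lstsq(A,I.ravel(),rcond=None)[0]; return A@c-I.ravel()
    r=least_squares(res,np.array(p0)/scale,diff_step=None,x_scale=1,method='trf',jac='3-point') if 0 else None
    from scipy.optimize import minimize
    r=minimize(lambda p:np.mean(res(p)**2),np.array(p0)/scale,method='Nelder-Mead',options=dict(initial_simplex=[np.array(p0)/scale]+[np.array(p0)/scale+e*1.0 for e in np.eye(len(p0))],maxiter=250,xatol=.01,fatol=1e-4))
    return r.x*scale,r.fun
def ringfn(z): return lambda f,p,win: render(f,ringpolys(p[0],p[1],p[2],z),win)
def hull(P): 
    return P
def boxes(f,bs,win):
    polys=[]
    for c in bs:
        q=np.array([proj(f,p) for p in c],np.float32); h=cv2.convexHull(q.reshape(-1,1,2),returnPoints=False).ravel(); polys.append((c[h],255))
    return render(f,polys,win)
def barsfn(zp,w=.056):
    def fn(f,p,win):
        bs=[]
        for s in(1,-1):
            cy=s*(w/2-.006); P=[[dx,cy+dy] for dx in(-.013,.013) for dy in(-.006,.006)]
            bs.append(np.r_[place(P,p[0],p[1],p[2],zp+.046),place(P,p[0],p[1],p[2],zp+.058)])
        return boxes(f,bs,win)
    return fn
SC=np.array([.003,.003,.06])
E
python3 - <<'E'
from h import *
f=avg("top"); g=avg("scene")
print("eyes mid px->",ray(f,(323.6,222.4),.008), "shaft",ray(f,(416,222),.079))
e=ray(f,(323.3,233),.008)
print("ring",fit(f,ringfn(.008),[e[0],e[1],-0.03],(308,214,340,246),SC))
b=ray(f,(228.2,198.6),.133);print("bars guess",b)
for y0 in(-.05,):
  print("bars top",fit(f,barsfn(.075),[b[0],b[1],y0],(214,190,243,208),SC))
def shaft(ff,p,win):
    a=np.linspace(0,6.28,80); C=np.c_[np.cos(a),np.sin(a)]
    return render(ff,[(place(C*.02,p[0],p[1],0,.072),255)],win)
s=ray(f,(416,222),.072)
print("shaft",fit(f,shaft,s[:2],(404,210,429,235),SC[:2]))
print(R.from_quat(np.roll(get_state()['eef_rot'],-1)).as_matrix().round(4))
for P in ([b[0],b[1],.127],e,[s[0],s[1],.072]): print(proj(g,P))
E
```

```text
eyes mid px-> [0.48016214 0.00383311 0.008     ] shaft [ 0.48410408 -0.21324308  0.079     ]
ring (array([0.45476495, 0.00326744, 0.06017072]), np.float64(14.96265812451251))
bars guess [0.49922968 0.22263697 0.133     ]
bars top (array([0.50045664, 0.22458267, 0.11052535]), np.float64(207.77620065341333))
shaft (array([ 0.48492822, -0.21385377]), np.float64(59.491358331594874))
[[-0.      0.2704 -0.9627]
 [ 0.     -0.9627 -0.2704]
 [-1.     -0.     -0.    ]]
[384.46114414 231.69008871]
[327.35914769 207.71966695]
[267.16829649 173.20658997]
```

```bash
python3 - <<'E'
from h import *
f=avg("top",2); g=avg("scene",2)
def blobs(F,win,thr):
    I=F["gray"][win[1]:win[3],win[0]:win[2]]; 
    n,l,st,c=cv2.connectedComponentsWithStats((I<thr).astype(np.uint8),connectivity=4)
    return [(st[i,4],(c[i]+[win[0],win[1]]).round(2).tolist()) for i in range(1,n) if st[i,4]>8]
for t in(35,45,55): print(t,blobs(f,(212,188,244,210),t))
for t in(60,75,90): print(t,blobs(g,(370,222,402,244),t))
for win,F,t0 in(((212,188,244,210),f,45),((370,222,402,244),g,70)):
    F["gray"]=np.clip(F["gray"],0,t0+25)
    print(F["gray"][win[1]:win[3],win[0]:win[2]].min())
    print(fit(F,barsfn(.075),[.4995,.2235,.04],win,SC))
E
```

```text
35 [(np.int32(40), [237.62, 197.92]), (np.int32(34), [218.44, 199.35])]
45 [(np.int32(52), [237.4, 198.33]), (np.int32(51), [218.27, 199.08])]
55 [(np.int32(60), [237.47, 198.7]), (np.int32(60), [218.45, 199.25]), (np.int32(11), [225.64, 204.91])]
60 []
75 []
90 [(np.int32(36), [377.67, 229.94])]
14.333333333333332
(array([0.5001535 , 0.22444578, 0.12100785]), np.float64(64.71347520886259))
72.33333333333333
(array([0.50005771, 0.22551685, 0.17974242]), np.float64(7.527872889081713))
```

```bash
python3 - <<'E'
from h import *
import pickle
f=pickle.load(open("pics/top0.pkl","rb"));g=pickle.load(open("pics/scene0.pkl","rb"))
def yw(F,a,b,z):
    d=ray(F,a,z)-ray(F,b,z); return np.arctan2(-d[0],d[1]),np.hypot(d[0],d[1]),(ray(F,a,z)+ray(F,b,z))/2
print(yw(f,(218.4,199.2),(237.5,198.3),.131))
print(yw(g,(393.7,236.2),(378.0,230.2),.129))
o=lambda x,y:((x-400)/4.2+185,y/4.2+180)
print("foot",yw(f,o(555,183),o(687,178),0)); 
print("ringeyes",yw(f,(318.6,222.4),(328.6,222.4),.008))
p=lambda x,y:(x/5+285,y/5+185)
print("tray",yw(f,p(88,50),p(325,75),.01),yw(f,p(60,347),p(300,368),.0))
print("housing",yw(f,p(512,266),p(693,331),.03))
E
```

```text
(np.float64(0.11615775165658448), np.float64(0.043287765387615716), array([0.49925115, 0.22357461, 0.131     ]))
(np.float64(0.15889547108493798), np.float64(0.04545399429336284), array([0.50252911, 0.22832069, 0.129     ]))
foot (np.float64(0.10630389670315106), np.float64(0.07910497437192349), array([0.46532813, 0.21976653, 0.        ]))
ringeyes (np.float64(0.0679198639542938), np.float64(0.025020080494789106), array([0.48016214, 0.00383315, 0.008     ]))
tray (np.float64(-0.039689518857284646), np.float64(0.120315139646469), array([0.54382028, 0.0012969 , 0.01      ])) (np.float64(-0.01920118645216261), np.float64(0.1196252133478685), array([0.39548694, 0.00468245, 0.        ]))
housing (np.float64(-0.28211282686544825), np.float64(0.09253376971342167), array([ 0.435244  , -0.19851469,  0.03      ]))
```

```bash
cat >> h.py <<'E'
def to(pos,psi,tilt=0):
    s=get_state(); A=R.from_quat(np.roll(s['eef_rot'],-1)); p=np.array(s['ee_pos'])
    y=np.array([np.sin(psi),-np.cos(psi),0]); z=np.array([-np.cos(psi),-np.sin(psi),0])
    B=R.from_matrix(np.c_[[0,0,-1],y,z])
    print("row:",(A.inv()*B).as_rotvec(degrees=True).round(2),(A.inv().apply(np.array(pos)-p)*100).round(2),"clock",s['clock'].__round__(2),"F",s['wrist_force'].round(2),"w",round(s['gripper_width']*1000,2))
E
python3 -c "
from h import *
to([.500,.2245,.25],.12)"
```

```text
row: [ 8.81 -0.   -0.  ] [ -3.14 -75.6  -54.21] clock 0.7 F [-0.26 -0.16  0.66] w 92.96
```

>>> carry_out --pt "8.8 0 0 -3.2 -75.6 -54.2 1" --pt "8.8 0 0 -3.2 -75.6 -54.2 1" --pt "8.8 0 0 -3.2 -75.6 -54.2 1" --pt "8.8 0 0 -3.2 -75.6 -54.2 1" --pt "8.8 0 0 -3.2 -75.6 -54.2 1" --pt "8.8 0 0 -3.2 -75.6 -54.2 1" --pt "8.8 0 0 -3.2 -75.6 -54.2 1" --pt "8.8 0 0 -3.2 -75.6 -54.2 1" --pt "8.8 0 0 -3.2 -75.6 -54.2 1" --pt "8.8 0 0 -3.2 -75.6 -54.2 1" --pt "8.8 0 0 -3.2 -75.6 -54.2 1" --pt "8.8 0 0 -3.2 -75.6 -54.2 1"

```text
clock: 1.9
ee_pos: [0.3872, -0.0842, 0.2398]
eef_rot: [0.043, 0.706, 0.042, -0.705]
wrist_force: [2.0, -0.0, 0.9]
gripper_width: 0.0929
```

```bash
python3 -c "
from h import *
to([.500,.2245,.16],.12)"
```

```text
row: [-0.   -0.07 -0.03] [  7.98 -29.3  -14.88] clock 1.9 F [ 1.95 -0.04  0.85] w 92.9
```

>>> carry_out --pt "0 0 0 0 -29.3 -14.9 1" --pt "0 0 0 0 -29.3 -14.9 1" --pt "0 0 0 0 -29.3 -14.9 1" --pt "0 0 0 0 -29.3 -14.9 1" --pt "0 0 0 0 -29.3 -14.9 1" --pt "0 0 0 0 -29.3 -14.9 1" --pt "0 0 0 0 -29.3 -14.9 1" --pt "0 0 0 5 -29.3 -14.9 1" --pt "0 0 0 8 -29.3 -14.9 1" --pt "0 0 0 8 -29.3 -14.9 1" --pt "0 0 0 8 -29.3 -14.9 1"

```text
clock: 3.0
ee_pos: [0.5001, 0.2225, 0.1604]
eef_rot: [0.042, 0.706, 0.042, -0.706]
wrist_force: [0.1, -0.9, -0.2]
gripper_width: 0.0934
```

```bash
python3 - <<'E'
from h import *
to([.500,.2245,.108],.12)
f=grab_frame("top");g=grab_frame("scene")
a=cv2.resize(f["color"][170:240,190:270],None,fx=5,fy=5,interpolation=3);b=cv2.resize(g["color"][190:260,340:420],None,fx=5,fy=5,interpolation=3)
cv2.imwrite("pics/d1.png",np.hstack([a,b]))
E
```

```text
row: [ 0.01 -0.02  0.  ] [ 5.24 -0.2  -0.02] clock 3.0 F [ 0.12 -0.88 -0.2 ] w 93.4
```

View pics/d1.png

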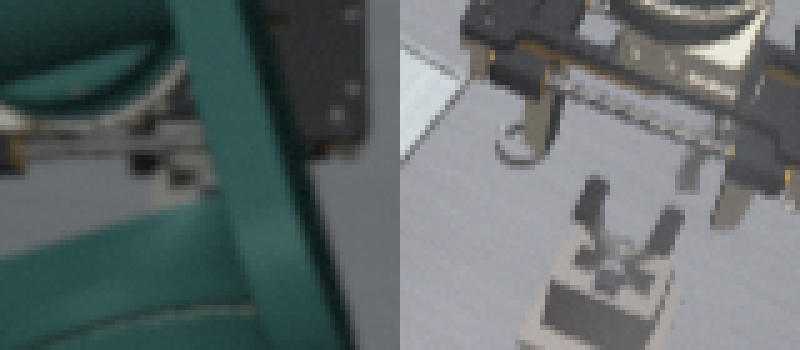

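>>> carry_out --pt "0 0 0 2.5 -0.2 0 1" --pt "0 0 0 5.2 -0.2 0 1" --pt "0 0 0 5.2 -0.2 0 0.75" --pt "0 0 0 5.2 -0.2 0 0.62" --pt "0 0 0 5.2 -0.2 0 0.6" --pt "0 0 0 5.2 -0.2 0 0.585" --pt "0 0 0 5.2 -0.2 0 0.58" --pt "0 0 0 5.2 -0.2 0 0.58" --pt "0 0 0 5.2 -0.2 0 0.58"

```text
clock: 4.0
ee_pos: [0.5001, 0.2247, 0.1084]
eef_rot: [0.042, 0.706, 0.043, -0.705]
wrist_force: [-0.4, 0.5, 7.1]
gripper_width: 0.0548
```

```bash
python3 - <<'E'
from h import *
to([.500,.2245,.108],.12)
E
```

```text
row: [ 0.01 -0.08  0.02] [0.04 0.02 0.01] clock 4.0 F [-0.42  0.48  7.12] w 54.84
```

>>> carry_out --pt "0 0 0 -1 0 0 0.58" --pt "0 0 0 -3 0 0 0.58" --pt "0 0 0 -6 0 0 0.58" --pt "0 0 0 -9 0 0 0.58" --pt "0 0 0 -9 0 0 0.58" --pt "0 0 0 -9 0 0 0.58" --pt "0 0 0 -9 0 0 0.58"

```text
clock: 4.7
ee_pos: [0.4993, 0.2244, 0.1962]
eef_rot: [-0.043, -0.705, -0.042, 0.706]
wrist_force: [0.6, -0.2, -2.1]
gripper_width: 0.0545
```

```bash
python3 - <<'E'
from h import *
f=grab_frame("top");g=grab_frame("scene")
b=cv2.resize(g["color"][190:270,330:430],None,fx=6,fy=6,interpolation=3)
cv2.imwrite("pics/d2.png",b)
to([.4817,.0049,.178],.06)
E
```

```text
row: [ 3.45  0.1  -0.03] [ 1.83 21.58  4.37] clock 4.8 F [-0.76 -0.26 -1.46] w 54.65
```

View pics/d2.png

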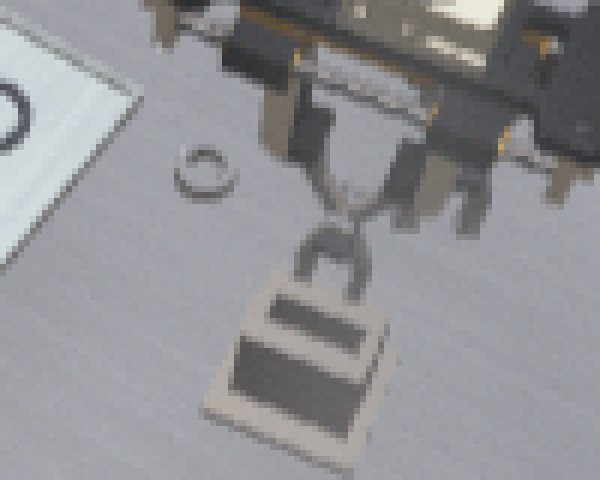

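>>> carry_out --pt "3.4 0 0 0 21.6 4.4 0.58" --pt "3.4 0 0 0 21.6 4.4 0.58" --pt "3.4 0 0 0 21.6 4.4 0.58" --pt "3.4 0 0 0 21.6 4.4 0.58" --pt "3.4 0 0 2 21.6 4.4 0.58" --pt "3.4 0 0 5.3 21.6 4.4 0.58" --pt "3.4 0 0 7.5 21.6 4.4 0.58" --pt "3.4 0 0 7.5 21.6 4.4 0.58" --pt "3.4 0 0 7.5 21.6 4.4 0.58" --pt "3.4 0 0 7.5 21.6 4.4 0.58"

```text
clock: 5.8
ee_pos: [0.4824, 0.005, 0.1236]
eef_rot: [0.022, 0.707, 0.022, -0.706]
wrist_force: [0.5, 0.3, -1.3]
gripper_width: 0.0544
```

```bash
python3 - <<'E'
from h import *
g=avg("scene",6); f=avg("top",2)
to([.4815,.0046,.105],.06)
im=np.clip(g["gray"],0,255).astype(np.uint8)
b=cv2.resize(im[175:225,300:365],None,fx=9,fy=9,interpolation=3)
p=get_state()['ee_pos']; 
y=np.array([-np.sin(.06),np.cos(.06),0])
for s in(1,-1):
    print(s,"pegend pred",proj(g,p+[0,0,-.0334-.0642]+s*.0125*y),"foot",proj(g,p+[0,0,-.0334-.06]+s*.0125*y),"eye",proj(g,np.array([.4815,.0046,.008])+s*.0125*y))
cv2.imwrite("pics/d3.png",b); np.save("pics/g3.npy",g["gray"])
E
```

```text
row: [ 0.06 -0.01 -0.  ] [1.75 0.02 0.05] clock 6.2 F [ 0.33 -0.06 -1.14] w 54.49
1 pegend pred [326.33699275 212.83757173] foot [326.33616129 212.11709986] eye [326.35093555 215.55941145]
-1 pegend pred [319.63873797 209.56022919] foot [319.61816562 208.83470157] eye [319.73235508 212.30395307]
```

View pics/d3.png

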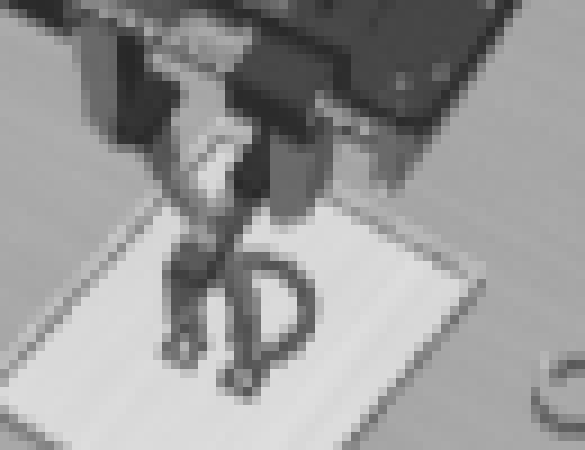

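>>> carry_out --pt "0 0 0 1.0 0 0.05 0.58" --pt "0 0 0 1.6 0 0.05 0.58" --pt "0 0 0 1.8 0 0.05 0.58" --pt "0 0 0 1.84 0 0.05 0.58" --pt "0 0 0 1.87 0 0.05 0.58" --pt "0 0 0 1.87 0 0.05 0.58"

```text
clock: 6.8
ee_pos: [0.4815, 0.0048, 0.1038]
eef_rot: [0.022, 0.707, 0.022, -0.707]
wrist_force: [-0.2, -0.1, -1.3]
gripper_width: 0.0547
```

```bash
python3 - <<'E'
from h import *
g=avg("scene",4)
to([.4815,.0046,.105],.06)
im=np.clip(g["gray"],0,255).astype(np.uint8)
b=cv2.resize(im[190:230,305:345],None,fx=12,fy=12,interpolation=3)
cv2.imwrite("pics/d4.png",b)
E
```

```text
row: [ 0.05 -0.01 -0.  ] [-0.13  0.02 -0.  ] clock 7.0 F [ 0.03 -0.01 -1.28] w 54.44
```

>>> carry_out --pt "0 0 0 0.05 0 0 0.58" --pt "0 0 0 0.1 0 0 0.58" --pt "0 0 0 0.13 0 0 0.58" --pt "0 0 0 0.17 0 0 0.58" --pt "0 0 0 0.19 0 0 0.58" --pt "0 0 0 0.19 0 0 0.58"

```text
clock: 7.6
ee_pos: [0.4814, 0.0048, 0.1017]
eef_rot: [-0.022, -0.707, -0.022, 0.707]
wrist_force: [-0.8, 0.2, -1.8]
gripper_width: 0.0543
```

```bash
python3 - <<'E'
from h import *
g=avg("scene",4)
to([.4815,.0046,.1014],.06)
im=np.clip(g["gray"],0,255).astype(np.uint8)
b=cv2.resize(im[190:230,305:345],None,fx=12,fy=12,interpolation=3)
cv2.imwrite("pics/d5.png",b)
E
```

```text
row: [ 0.05 -0.    0.  ] [ 0.03  0.02 -0.01] clock 7.8 F [ 1.24  0.4  -0.69] w 54.5
```

View pics/d5.png

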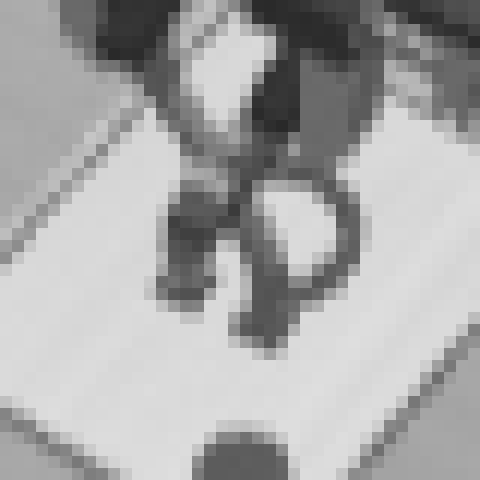

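>>> carry_out --pt "0 0 0 0 0 0 0.55" --pt "0 0 0 0.02 0 0 0.52" --pt "0 0 0 0.02 0 0 0.49" --pt "0 0 0 0.04 0 0 0.46" --pt "0 0 0 0.04 0 0 0.43" --pt "0 0 0 0.06 0 0 0.4" --pt "0 0 0 0.06 0 0 0.38" --pt "0 0 0 0.06 0 0 0.38" --pt "0 0 0 0.06 0 0 0.38"

```text
clock: 8.7
ee_pos: [0.4822, 0.0053, 0.1025]
eef_rot: [0.021, 0.708, 0.022, -0.706]
wrist_force: [0.1, 4.2, 11.2]
gripper_width: 0.0365
```

```bash
python3 - <<'E'
from h import *
to([.4815,.0046,.1014],.06)
E
```

```text
row: [ 0.06 -0.14  0.06] [0.11 0.07 0.07] clock 8.7 F [ 0.11  4.18 11.2 ] w 36.53
```

>>> carry_out --pt "0 0 0 -0.1 0 0 0.38" --pt "0 0 0 -0.3 0 0 0.38" --pt "0 0 0 -0.6 0 0 0.37" --pt "0 0 0 -1.2 0 0 0.36" --pt "0 0 0 -2.5 0 0 0.36" --pt "0 0 0 -4 0 0 0.36" --pt "0 0 0 -4 0 0 0.36"

```text
clock: 9.4
ee_pos: [0.4824, 0.0047, 0.1441]
eef_rot: [0.022, 0.708, 0.021, -0.705]
wrist_force: [-0.2, -0.1, -1.4]
gripper_width: 0.0347
```

```bash
python3 - <<'E'
from h import *
g=avg("scene",4); f=avg("top",3)
to([.4815,.0046,.1014],.06)
im=np.clip(g["gray"],0,255).astype(np.uint8)
b=cv2.resize(im[180:230,300:350],None,fx=9,fy=9,interpolation=3)
t=np.clip(f["gray"]*1.5,0,255).astype(np.uint8)
t=cv2.resize(t[205:255,300:345],None,fx=7,fy=9,interpolation=3)
cv2.imwrite("pics/d6.png",np.hstack([b,t]))
E
```

```text
row: [0.05 0.04 0.01] [ 3.92  0.02 -0.03] clock 9.75 F [-0.23 -0.08 -1.62] w 34.76
```

View pics/d6.png

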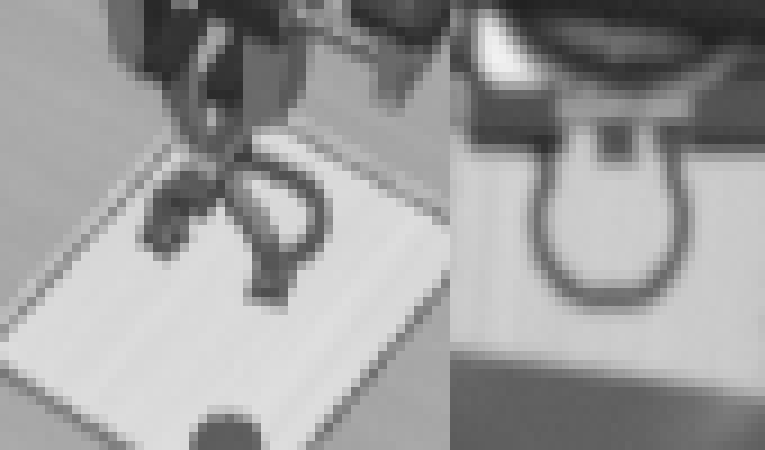

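```bash
cat >> h.py <<'E'
def ring2(x,y,yaw,th,z,thr=None):
    # halves rotated about back pivot (-.021,0)
    out=[]
    for s,t in((1,th),(-1,th if thr is None else thr)):
        a=np.linspace(0.45,np.pi,40); C=np.c_[np.cos(a),s*np.sin(a)]
        r=np.r_[C*.024,C[::-1]*.018]-[-.021,0]
        c,q=np.cos(t),np.sin(s*t); r=np.c_[c*r[:,0]-q*r[:,1],q*r[:,0]+c*r[:,1]]+[-.021,0]
        out+=[(place(r,x,y,yaw,z),255),(place(r,x,y,yaw,z-.005),255)]
    return out
def fitring(f,z,p0,win):
    return fit(f,lambda F,p,w: render(F,ring2(p[0],p[1],p[2],p[3],z),w),p0,win,np.array([.003,.003,.06,.06]))
E
python3 - <<'E'
from h import *
f=avg("top",3)
p=get_state()['ee_pos']; print(p)
for z in(.049,.052,.055):
    r,e=fitring(f,z,[p[0]-.023,p[1],.06,.2],(306,222,339,240))
    yaw,th=r[2:]; ex=-.021+48e-3*np.cos(th)-.0125*np.sin(th)
    print(z,r.round(4),e.round(1),"eye mid",(r[:2]+ex*np.array([np.cos(yaw),np.sin(yaw)])).round(4))
E
```

```text
[0.48126278 0.00479872 0.14080476]
0.049 [0.4584 0.0056 0.0822 0.2136] 71.5 eye mid [0.4816 0.0075]
0.052 [0.4581 0.0057 0.0856 0.2156] 70.9 eye mid [0.4812 0.0077]
0.055 [0.4575 0.0057 0.0822 0.2077] 71.1 eye mid [0.4808 0.0076]
```

>>> carry_out --pt "0 0 0 -1 0 0 0.35" --pt "0 0 0 -2 0 0 0.34" --pt "0 0 0 -2 0 0 0.33" --pt "0 0 0 -2 0 0 0.32" --pt "0 0 0 -2 0 0 0.315" --pt "0 0 0 -2 0 0 0.315" --pt "0 0 0 -2 0 0 0.315"

```text
clock: 10.6
ee_pos: [0.4813, 0.0048, 0.1608]
eef_rot: [-0.021, -0.707, -0.022, 0.707]
wrist_force: [-0.2, -0.4, -1.1]
gripper_width: 0.0307
```

```bash
cat > shaft.py <<'E'
from h import *
def circ(x,y,r,z):
    a=np.linspace(0,6.28,80); return place(np.c_[np.cos(a),np.sin(a)]*r,x,y,0,z)
def fitshaft(f,win=(395,198,438,248)):
    I=f["gray"][win[1]:win[3],win[0]:win[2]].ravel()
    from scipy.optimize import minimize
    def cost(p):
        x,y=p*.003
        pl=render(f,[(circ(x,y,.038,.063),255),(circ(x,y,.038,.0615),255)],win)
        h=np.r_[circ(x,y,.02,.072),circ(x,y,.02,.063)]
        q=np.array([proj(f,v) for v in h],np.float32); i=cv2.convexHull(q.reshape(-1,1,2),returnPoints=False).ravel()
        sh=render(f,[(h[i],255)],win); A=np.c_[pl.ravel(),sh.ravel(),np.ones(I.size)]
        w=np.ones(I.size); m=cv2.GaussianBlur(render(f,[(circ(.4849,-.2139,.042,.063),255)],win),(0,0),.1).ravel()
        c=np.linalg.lstsq(A*m[:,None],I*m,rcond=None)[0]; return np.mean(m*(A@c-I)**2)
    r=minimize(cost,np.array([.4849,-.2139])/.003,method='Nelder-Mead',options=dict(xatol=.01,fatol=1e-3)); return r.x*.003,r.fun
E
python3 - <<'E'
from shaft import *
f=avg("top",4)
p=get_state()['ee_pos']; to([.48,-.2,.2],.06)
for z in(p[2]-.0924,):
    r,e=fitring(f,z,[p[0]-.023,p[1],.06,.25],(306,222,339,240))
    yaw,th=r[2:]; ex=-.021+48e-3*np.cos(th)-.0125*np.sin(th)
    print(z,r.round(4),e.round(1),"eye mid",(r[:2]+ex*np.array([np.cos(yaw),np.sin(yaw)])).round(4),p)
print(fitshaft(f))
import pickle
f0=pickle.load(open("pics/top0.pkl","rb")); f0["gray"]=f0["color"].astype(float).mean(2); print(fitshaft(f0))
cv2.imwrite("pics/e1.png",cv2.resize(cv2.convertScaleAbs(f["color"][180:270,290:450],alpha=1.5),None,fx=5,fy=5,interpolation=3))
E
```

```text
row: [0.05 0.01 0.  ] [-3.9  20.43  1.38] clock 10.8 F [ 0.    0.81 -0.94] w 30.47
0.06856608318401118 [0.4594 0.0064 0.0858 0.2442] 13.7 eye mid [0.4819 0.0083] [0.48133742 0.00477287 0.16096608]
(array([ 0.48608026, -0.21495874]), np.float64(14.876554682182267))
(array([ 0.48608679, -0.21495777]), np.float64(13.883334195565164))
```

>>> carry_out --pt "0 0 0 -2 0 0 0.31" --pt "0 0 0 -3 3 0 0.305" --pt "0 0 0 -3 8 -0.5 0.3" --pt "0 0 0 -3 13 -1 0.295" --pt "0 0 0 -3 17 -1.04 0.295" --pt "0 0 0 -3 20 -1.04 0.295" --pt "0 0 0 -3 22.27 -1.04 0.295" --pt "0 0 0 -3 22.27 -1.04 0.295" --pt "0 0 0 -3 22.27 -1.04 0.295"

```text
clock: 11.7
ee_pos: [0.5052, -0.2169, 0.1908]
eef_rot: [-0.021, -0.707, -0.021, 0.707]
wrist_force: [1.0, 0.0, -1.3]
gripper_width: 0.0283
```

```bash
python3 - <<'E'
from shaft import *
f=avg("top",4); g=avg("scene",4)
p=get_state()['ee_pos']; to([.505,-.217,.19],.06)
z=p[2]-.0924
c=proj(f,[p[0]-.023,p[1],z]);print(c)
t=np.clip(f["gray"]*1.5,0,255).astype(np.uint8)
s=np.clip(g["gray"],0,255).astype(np.uint8)
cv2.imwrite("pics/e2.png",np.hstack([cv2.resize(t[195:250,390:445],None,fx=7,fy=7,interpolation=3),cv2.resize(s[135:190,235:290],None,fx=7,fy=7,interpolation=3)]))
import pickle; pickle.dump(f,open("pics/f2.pkl","wb"))
E
```

```text
row: [ 0.09 -0.01 -0.01] [0.12 0.06 0.04] clock 12.1 F [-0.18  0.22 -1.65] w 28.52
[419.02837177 221.41525368]
```

View pics/e2.png

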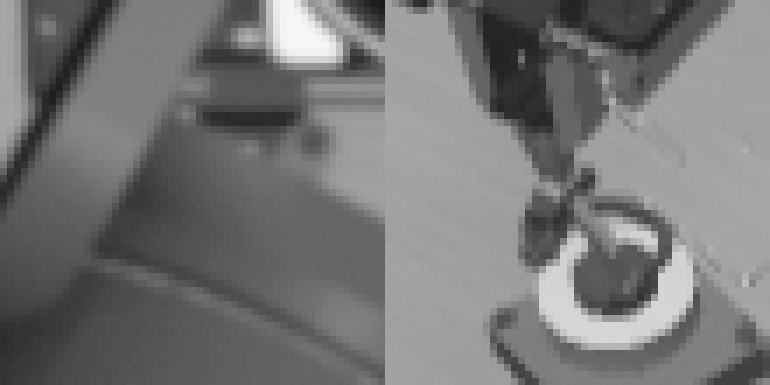

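>>> carry_out --pt "0 0 0 0.6 0 0 0.295" --pt "0 0 0 1.2 0 0 0.295" --pt "0 0 0 1.5 0 0 0.295" --pt "0 0 0 1.7 0 0 0.295" --pt "0 0 0 1.85 0 0 0.295" --pt "0 0 0 2.0 0 0 0.295" --pt "0 0 0 2.0 0 0 0.295"

```text
clock: 12.8
ee_pos: [0.5053, -0.2169, 0.1709]
eef_rot: [-0.021, -0.707, -0.022, 0.707]
wrist_force: [-0.3, -0.2, -1.0]
gripper_width: 0.0285
```

```bash
python3 - <<'E'
from h import *
p=get_state()['ee_pos']; print(p);to([.5052,-.217,.168],.06)
E
```

```text
[ 0.50526705 -0.21689698  0.17094975]
row: [0.05 0.01 0.  ] [0.29 0.01 0.01] clock 12.8 F [-0.35 -0.17 -1.04] w 28.48
```

>>> carry_out --pt "0 0 0 0.15 0 0 0.295" --pt "0 0 0 0.3 0 0 0.295" --pt "0 0 0 0.45 0 0 0.295" --pt "0 0 0 0.6 0 0 0.295" --pt "0 0 0 0.7 0 0 0.295" --pt "0 0 0 0.7 0 0 0.295"

```text
clock: 13.4
ee_pos: [0.5053, -0.2169, 0.1639]
eef_rot: [-0.021, -0.707, -0.022, 0.707]
wrist_force: [0.5, -0.3, -1.7]
gripper_width: 0.0284
```

```bash
python3 - <<'E'
from h import *
g=avg("scene",3)
s=np.clip(g["gray"],0,255).astype(np.uint8)
cv2.imwrite("pics/e3.png",cv2.resize(s[140:195,230:295],None,fx=9,fy=9,interpolation=3))
p=get_state()['ee_pos']; print(p);to([.5052,-.217,.16],.06)
E
```

```text
[ 0.50531405 -0.216872    0.16411142]
row: [ 0.05 -0.    0.  ] [0.41 0.01 0.01] clock 13.55 F [ 0.06  0.37 -1.61] w 28.62
```

>>> carry_out --pt "0 0 0 0.1 0 0 0.295" --pt "0 0 0 0.2 0 0 0.295" --pt "0 0 0 0.3 0 0 0.295" --pt "0 0 0 0.4 0 0 0.295" --pt "0 0 0 0.5 0 0 0.295" --pt "0 0 0 0.5 0 0 0.295"

```text
clock: 14.15
ee_pos: [0.5053, -0.2169, 0.1591]
eef_rot: [0.022, 0.707, 0.022, -0.707]
wrist_force: [0.3, 1.1, 4.2]
gripper_width: 0.0285
```

```bash
python3 - <<'E'
from h import *
p=get_state()['ee_pos']; print(p);to([.5052,-.217,.156],.06)
E
```

```text
[ 0.50533551 -0.21686901  0.15909652]
row: [ 0.05 -0.01 -0.  ] [0.31 0.01 0.01] clock 14.15 F [0.33 1.08 4.19] w 28.5
```

>>> carry_out --pt "0 0 0 0.05 0 0 0.295" --pt "0 0 0 0.1 0 0 0.295" --pt "0 0 0 0.15 0 0 0.295" --pt "0 0 0 0.15 0 0 0.295"

```text
clock: 14.55
ee_pos: [0.5053, -0.2169, 0.1576]
eef_rot: [-0.022, -0.707, -0.022, 0.707]
wrist_force: [-0.2, 0.5, 4.1]
gripper_width: 0.0287
```

```bash
python3 - <<'E'
from h import *
for i in range(3):
    grab_frame("scene"); s=get_state(); print(s['ee_pos'],s['wrist_force'].round(2))
g=avg("scene",3)
s=np.clip(g["gray"],0,255).astype(np.uint8)
cv2.imwrite("pics/e3.png",cv2.resize(s[140:195,230:295],None,fx=9,fy=9,interpolation=3))
E
```

```text
[ 0.5053052  -0.21686678  0.15757173] [-0.62 -0.08  4.39]
[ 0.5053355  -0.21687378  0.15762304] [-0.23  0.35  4.38]
[ 0.50532946 -0.21687992  0.15761687] [-1.08  0.12  4.44]
```

View pics/e3.png

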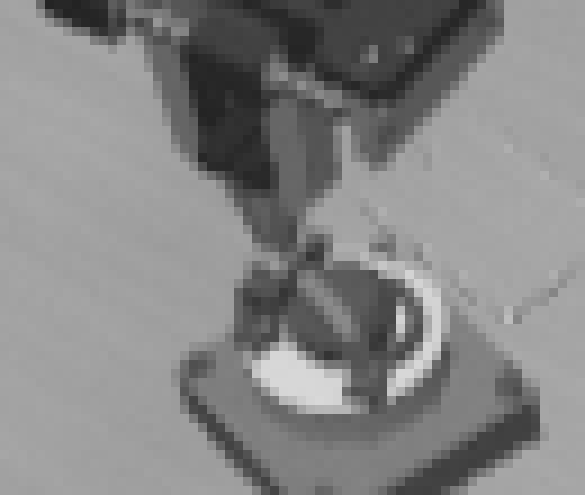

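>>> carry_out --pt "0 0 0 0.05 0 0 0.295" --pt "0 0 0 0.05 0 0 0.295" --pt "0 0 0 0.05 0 0 0.295"

```text
clock: 15.15
ee_pos: [0.5053, -0.2169, 0.1571]
eef_rot: [-0.022, -0.707, -0.022, 0.707]
wrist_force: [-0.7, 0.9, 4.6]
gripper_width: 0.0284
```

>>> carry_out --pt "0 0 0 0.05 0 0 0.295" --pt "0 0 0 0.05 0 0 0.295" --pt "0 0 0 0.05 0 0 0.295"

```text
clock: 15.45
ee_pos: [0.5053, -0.2169, 0.1567]
eef_rot: [0.022, 0.707, 0.022, -0.707]
wrist_force: [-0.1, 0.7, 4.5]
gripper_width: 0.0287
```

>>> carry_out --pt "0 0 0 0.05 0 0 0.295" --pt "0 0 0 0.05 0 0 0.295" --pt "0 0 0 0.05 0 0 0.295"

```text
clock: 15.75
ee_pos: [0.5054, -0.2169, 0.1563]
eef_rot: [0.022, 0.707, 0.021, -0.707]
wrist_force: [0.1, 1.5, 7.0]
gripper_width: 0.0288
```

>>> carry_out --pt "0 0 0 0.05 0 0 0.295" --pt "0 0 0 0.05 0 0 0.295" --pt "0 0 0 0.05 0 0 0.295"

```text
clock: 16.05
ee_pos: [0.5056, -0.2169, 0.1562]
eef_rot: [0.022, 0.707, 0.021, -0.706]
wrist_force: [-0.7, 2.6, 9.5]
gripper_width: 0.0285
```

>>> carry_out --pt "0 0 0 -0.02 0 0 0.295" --pt "0 0 0 -0.03 0 0 0.305" --pt "0 0 0 -0.03 0 -0.03 0.315" --pt "0 0 0 -0.04 0 -0.07 0.325" --pt "0 0 0 -0.05 0 -0.1 0.335" --pt "0 0 0 -0.06 0 -0.15 0.345" --pt "0 0 0 -0.07 0 -0.18 0.355" --pt "0 0 0 -0.07 0 -0.21 0.36" --pt "0 0 0 -0.07 0 -0.21 0.36"

```text
clock: 16.95
ee_pos: [0.5075, -0.2171, 0.1565]
eef_rot: [0.022, 0.707, 0.021, -0.707]
wrist_force: [-0.3, -1.5, 5.6]
gripper_width: 0.0343
```

```bash
python3 - <<'E'
from h import *
to([.5053,-.217,.156],.06); p=get_state()['ee_pos']; print(p)
E
```

```text
row: [ 0.04 -0.01 -0.05] [ 0.05 -0.02  0.21] clock 16.95 F [-0.35 -1.53  5.62] w 34.33
[ 0.5074587  -0.21711526  0.15649687]
```

>>> carry_out --pt "0 0 0 0 0 -0.04 0.37" --pt "0 0 0 -0.01 0 -0.07 0.38" --pt "0 0 0 -0.02 0 -0.11 0.39" --pt "0 0 0 -0.03 0 -0.14 0.4" --pt "0 0 0 -0.03 0 -0.17 0.41" --pt "0 0 0 -0.03 0 -0.17 0.41"

```text
clock: 17.55
ee_pos: [0.5091, -0.2168, 0.1567]
eef_rot: [0.022, 0.707, 0.021, -0.707]
wrist_force: [-1.6, 0.5, 5.1]
gripper_width: 0.0396
```

```bash
python3 - <<'E'
from h import *
to([.5053,-.217,.156],.06); p=get_state()['ee_pos']; print(p)
E
```

```text
row: [ 0.05 -0.   -0.02] [ 0.07 -0.    0.38] clock 17.55 F [-1.62  0.53  5.14] w 39.62
[ 0.50908827 -0.21678852  0.15670972]
```

>>> carry_out --pt "0 0 0 0 0 -0.03 0.42" --pt "0 0 0 -0.01 0 -0.06 0.43" --pt "0 0 0 -0.01 0 -0.09 0.44" --pt "0 0 0 -0.02 0 -0.12 0.45" --pt "0 0 0 -0.02 0 -0.15 0.46" --pt "0 0 0 -0.02 0 -0.15 0.46"

```text
clock: 18.15
ee_pos: [0.5106, -0.2164, 0.1567]
eef_rot: [-0.021, -0.707, -0.022, 0.707]
wrist_force: [-1.3, 1.9, 4.0]
gripper_width: 0.0437
```

```bash
python3 - <<'E'
from h import *
to([.5053,-.217,.156],.06); p=get_state()['ee_pos']; print(p)
E
```

```text
row: [0.05 0.01 0.02] [0.07 0.02 0.53] clock 18.15 F [-1.28  1.91  4.  ] w 43.65
[ 0.510581   -0.21643826  0.15669248]
```

>>> carry_out --pt "0 0 0 0 0 -0.03 0.47" --pt "0 0 0 0 0 -0.06 0.48" --pt "0 0 0 0 0 -0.09 0.49" --pt "0 0 0 0 0 -0.12 0.5" --pt "0 0 0 0 0 -0.16 0.51" --pt "0 0 0 0 0 -0.19 0.52" --pt "0 0 0 0 0 -0.19 0.52"

```text
clock: 18.85
ee_pos: [0.5125, -0.2165, 0.1568]
eef_rot: [-0.022, -0.707, -0.021, 0.707]
wrist_force: [-0.9, 0.4, 3.7]
gripper_width: 0.0487
```

```bash
python3 - <<'E'
from h import *
to([.5053,-.217,.156],.06); p=get_state()['ee_pos']; print(p)
E
```

```text
row: [ 0.05  0.   -0.  ] [0.08 0.01 0.72] clock 18.85 F [-0.86  0.38  3.73] w 48.75
[ 0.51250699 -0.21646778  0.15677475]
```

>>> carry_out --pt "0 0 0 0 0 -0.03 0.53" --pt "0 0 0 0 0 -0.06 0.54" --pt "0 0 0 0 0 -0.09 0.55" --pt "0 0 0 0 0 -0.12 0.56" --pt "0 0 0 0 0 -0.13 0.57" --pt "0 0 0 0 0 -0.13 0.575" --pt "0 0 0 0 0 -0.13 0.575"

```text
clock: 19.55
ee_pos: [0.5138, -0.2165, 0.1568]
eef_rot: [-0.022, -0.707, -0.021, 0.707]
wrist_force: [-0.4, -1.7, 1.9]
gripper_width: 0.0538
```

```bash
python3 - <<'E'
from h import *
g=avg("scene",3)
to([.5053,-.217,.156],.06); p=get_state()['ee_pos']; print(p)
s=np.clip(g["gray"],0,255).astype(np.uint8)
cv2.imwrite("pics/e4.png",cv2.resize(s[140:195,230:295],None,fx=9,fy=9,interpolation=3))
E
```

```text
row: [ 0.05 -0.   -0.01] [0.08 0.01 0.85] clock 19.7 F [-0.76 -1.73  2.44] w 54.12
[ 0.51377716 -0.21640271  0.15677004]
```

>>> carry_out --pt "0 0 0 -0.1 0 0 0.58" --pt "0 0 0 -0.2 0 0 0.58" --pt "0 0 0 -0.35 0 0 0.58" --pt "0 0 0 -0.5 0 0 0.58" --pt "0 0 0 -0.7 0 0 0.58"

```text
clock: 20.2
ee_pos: [0.5138, -0.2163, 0.1638]
eef_rot: [-0.021, -0.707, -0.022, 0.707]
wrist_force: [0.5, 0.6, -1.2]
gripper_width: 0.0548
```

>>> carry_out --pt "0 0 0 -1 0 0 0.58" --pt "0 0 0 -3 0 0 0.58" --pt "0 0 0 -5 0 0 0.58" --pt "0 0 0 -5 -4 0 0.58" --pt "0 0 0 -5 -8 0 0.58" --pt "0 0 0 -5 -12 0 0.58" --pt "0 0 0 -5 -16 0 0.58" --pt "0 0 0 -5 -20 0 0.58" --pt "0 0 0 -5 -20 0 0.58" --pt "0 0 0 -5 -20 0 0.58"

```text
clock: 21.2
ee_pos: [0.5017, -0.0161, 0.2146]
eef_rot: [0.022, 0.707, 0.022, -0.706]
wrist_force: [0.3, -0.8, -1.8]
gripper_width: 0.0548
```

```bash
python3 - <<'E'
from shaft import *
g=avg("scene",3); f=avg("top",4)
to([.5001,.2247,.1984],.12)
s=np.clip(g["gray"],0,255).astype(np.uint8); t=np.clip(f["gray"]*1.5,0,255).astype(np.uint8)
a=cv2.resize(t[195:250,388:443],None,fx=7,fy=7,interpolation=3);b=cv2.resize(s[140:195,235:290],None,fx=7,fy=7,interpolation=3)
cv2.imwrite("pics/e5.png",np.hstack([a,b]))
E
```

```text
row: [-3.46  0.01  0.  ] [  1.54 -24.18  -1.29] clock 21.55 F [-0.58 -0.87 -1.31] w 54.24
```

View pics/e5.png

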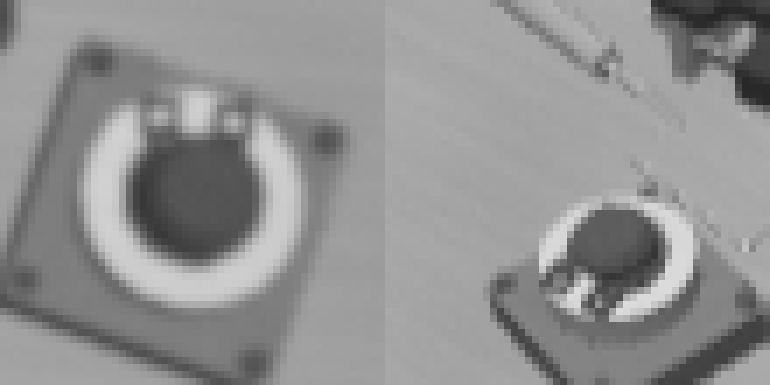

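```bash
cat > chk.py <<'E'
from shaft import *
from scipy.optimize import minimize
def check(f,win,zr=.062,zp=.058,sx=None):
    I=f["gray"][win[1]:win[3],win[0]:win[2]].ravel()
    def lug(x,y,yaw,th,s,h,z):
        c,q=np.cos(s*th),np.sin(s*th); P=np.array([[-h,-h],[h,-h],[h,h],[-h,h]])+[.048,s*.0125]
        return place(np.c_[c*P[:,0]-q*P[:,1],q*P[:,0]+c*P[:,1]]+[-.021,0],x,y,yaw,z)
    def cost(p):
        X,Y,x,y=p[:4]*.002; yaw,tl,tr=p[4:]*.05; zp_=zp; 
        pl=render(f,[(circ(X,Y,.038,zp_),255)],win)
        rp=ring2(x,y,yaw,tl,zr,tr)
        rp+=[(lug(x,y,yaw,t,s,.0065,zr),255) for s,t in((1,tl),(-1,tr))]+[(lug(x,y,yaw,t,s,.0035,zr),0) for s,t in((1,tl),(-1,tr))]
        rg=render(f,rp,win)
        h=np.r_[circ(X,Y,.02,.072),circ(X,Y,.02,zp_)]
        q=np.array([proj(f,v) for v in h],np.float32); i=cv2.convexHull(q.reshape(-1,1,2),returnPoints=False).ravel()
        sh=render(f,[(h[i],255)],win); 
        m=render(f,[(circ(.486,-.215,.037,.058),255)],win).ravel()
        A=np.c_[pl.ravel(),np.maximum(rg-sh,0).ravel(),sh.ravel(),np.ones(I.size)]
        c=np.linalg.lstsq(A*m[:,None],I*m,rcond=None)[0]; return np.mean(m*(A@c-I)**2)
    p0=np.r_[np.array([.486,-.215,.486,-.215])/.002,np.array([.06,.03,.03])/.05]
    r=minimize(cost,p0,method='Nelder-Mead',options=dict(initial_simplex=[p0]+[p0+e for e in np.eye(7)],maxiter=900,xatol=.01,fatol=1e-3))
    return (r.x*np.r_[[.002]*4,[.05]*3]).round(4),round(r.fun,2)
if __name__=="__main__":
    f=avg("top",4)
    for zr,zp in((.062,.057),(.068,.063)): print("top",zr,check(f,(398,200,435,245),zr,zp))
    g=avg("scene",3); c=proj(g,[.486,-.215,.06]).astype(int); w=(c[0]-16,c[1]-14,c[0]+17,c[1]+15)
    for zr,zp in((.062,.057),(.068,.063)): print("scene",zr,check(g,w,zr,zp))
E
python3 chk.py
```

```text
top 0.062 (array([ 0.486 , -0.2145,  0.486 , -0.2142,  0.0348, -0.0335,  0.0297]), np.float64(20.4))
top 0.068 (array([ 0.4854, -0.2134,  0.4853, -0.213 ,  0.0157, -0.0272,  0.0276]), np.float64(22.35))
scene 0.062 (array([ 0.4858, -0.2134,  0.4867, -0.2141,  0.0559, -0.0247,  0.0041]), np.float64(97.81))
scene 0.068 (array([ 0.4868, -0.2124,  0.4894, -0.2118, -0.0091,  0.0134, -0.066 ]), np.float64(106.12))
```

>>> carry_out --pt "-3.5 0 0 0 -4 -0.3 0.58" --pt "-3.5 0 0 0 -9 -0.6 0.58" --pt "-3.5 0 0 0 -14 -1 0.58" --pt "-3.5 0 0 0 -19 -1.3 0.58" --pt "-3.5 0 0 1 -22 -1.3 0.58" --pt "-3.5 0 0 1.76 -24.2 -1.3 0.58" --pt "-3.5 0 0 1.76 -24.2 -1.3 0.58" --pt "-3.5 0 0 1.76 -24.2 -1.3 0.58"

```text
clock: 22.7
ee_pos: [0.4998, 0.2257, 0.1961]
eef_rot: [-0.044, -0.706, -0.043, 0.706]
wrist_force: [0.1, 0.2, -1.2]
gripper_width: 0.0544
```

```bash
python3 - <<'E'
from h import *
g=avg("scene",2)
b=cv2.resize(g["color"][190:270,330:430],None,fx=6,fy=6,interpolation=3)
cv2.imwrite("pics/d7.png",b)
to([.5001,.2247,.1084],.12); print(get_state()['ee_pos'])
a=cv2.imread("pics/d2.png").astype(np.float32).mean(2); c=b.astype(np.float32).mean(2)
# legs region, bars region, stand region
for n,(x0,y0,x1,y1) in dict(legs=(285,205,390,310),fingers=(240,60,520,200),stand=(200,320,400,470)).items():
    A=a[y0:y1,x0:x1]; best=cv2.matchTemplate(c[y0-20:y1+20,x0-20:x1+20],A,cv2.TM_CCOEFF_NORMED); _,v,_,l=cv2.minMaxLoc(best); print(n,v,(l[0]-20)/6,(l[1]-20)/6)
E
```

```text
row: [ 0.08 -0.03 -0.  ] [8.82 0.02 0.01] clock 22.8 F [ 0.33 -0.64 -0.18] w 54.63
[0.50010177 0.22493207 0.19660897]
legs 0.9372976422309875 0.0 0.0
fingers 0.9627380967140198 0.0 0.0
stand 0.99819016456604 0.0 0.0
```

>>> carry_out --pt "0 0 0 2 0 0 0.58" --pt "0 0 0 3 0 0 0.58" --pt "0 0 0 3.6 0 0 0.58" --pt "0 0 0 4 0 0 0.58" --pt "0 0 0 4.4 0 0 0.58"

```text
clock: 23.3
ee_pos: [0.5001, 0.2255, 0.1524]
eef_rot: [0.043, 0.706, 0.043, -0.706]
wrist_force: [0.6, 0.0, -0.9]
gripper_width: 0.0544
```

>>> carry_out --pt "0 0 0 1 0 0 0.58" --pt "0 0 0 2 0 0 0.58" --pt "0 0 0 3 0 0 0.58" --pt "0 0 0 3.8 0 0 0.58" --pt "0 0 0 4.2 0 0 0.58" --pt "0 0 0 4.3 0 0 0.58" --pt "0 0 0 4.3 0 0 0.58" --pt "0 0 0 4.3 0 0 0.58"

```text
clock: 24.1
ee_pos: [0.5001, 0.2257, 0.1096]
eef_rot: [0.043, 0.706, 0.043, -0.706]
wrist_force: [0.6, -1.2, -1.4]
gripper_width: 0.0551
```

>>> carry_out --pt "0 0 0 0.08 0 0 0.58" --pt "0 0 0 0.12 0 0 0.59" --pt "0 0 0 0.12 0 0 0.6" --pt "0 0 0 0.12 0 0 0.65" --pt "0 0 0 0.12 0 0 0.8" --pt "0 0 0 0.12 0 0 1" --pt "0 0 0 0.12 0 0 1" --pt "0 0 0 0.12 0 0 1"

```text
clock: 24.9
ee_pos: [0.4999, 0.2256, 0.108]
eef_rot: [0.043, 0.706, 0.043, -0.706]
wrist_force: [0.4, 0.6, 0.2]
gripper_width: 0.0881
```

>>> carry_out --pt "0 0 0 -2 0 0 1" --pt "0 0 0 -6 0 0 1" --pt "0 0 0 -11 0 0 1" --pt "0 0 0 -14 5 0 1" --pt "0 0 0 -14 10 0 1" --pt "0 0 0 -14 15 0 1" --pt "0 0 0 -14 20 0 1" --pt "0 0 0 -14 25 0 1" --pt "0 0 0 -14 30 0 1" --pt "0 0 0 -14 30 0 1" --pt "0 0 0 -14 30 0 1"

```text
clock: 26.0
ee_pos: [0.5363, -0.0734, 0.2478]
eef_rot: [-0.042, -0.706, -0.042, 0.706]
wrist_force: [-0.3, 0.9, -0.2]
gripper_width: 0.0928
```

```bash
python3 - <<'E'
from h import *
import pickle
f=avg("top",2); g=avg("scene",2)
s=get_state(); print(s['ee_pos'],s['wrist_force'],s['gripper_width'],s['clock'])
for F,n,win in((f,"top",(212,185,255,228)),(g,"scene",(362,222,402,268))):
    o=pickle.load(open(f"pics/{n}0.pkl","rb"))["color"].astype(float).mean(2)[win[1]:win[3],win[0]:win[2]]
    F["c"]=F["gray"][win[1]:win[3],win[0]:win[2]]
    print(n,"diff mean",abs(F["c"]-o).mean(),"max",abs(F["c"]-o).max(), cv2.phaseCorrelate(o,F["c"]))
f["gray"]=np.clip(f["gray"],0,70); print(fit(f,barsfn(.075),[.4995,.2235,.1],(212,188,244,210),SC))
g["gray"]=np.clip(g["gray"],0,95); print(fit(g,barsfn(.075),[.4995,.2235,.1],(370,222,402,244),SC))
for F,n in((grab_frame("top"),"top"),(grab_frame("scene"),"scene")):
    o=pickle.load(open(f"pics/{n}0.pkl","rb"))["color"]; d=(cv2.absdiff(F["color"],o).max(2)>45).astype(np.uint8)
    k,l,st,c=cv2.connectedComponentsWithStats(d); print(n,[(st[i].tolist()) for i in range(1,k) if st[i,4]>12])
E
```

```text
[ 0.53637995 -0.07085571  0.24809834] [-0.15607871 -0.15189052 -0.03678327] 0.0931751287785137 26.2
top diff mean 8.768793942671714 max 32.666666666666664 ((0.32021430282406627, 0.5303419404344893), 0.9119927612372389)
scene diff mean 8.572554347826086 max 40.500000000000014 ((0.13913980562955786, 0.15257418552387847), 1.042238098213205)
(array([0.49985566, 0.22508802, 0.13517499]), np.float64(58.419465352771134))
(array([0.50040205, 0.22662269, 0.18645225]), np.float64(3.9179131321951286))
top [[327, 78, 41, 48, 1297], [368, 87, 19, 25, 297], [286, 91, 155, 255, 14766], [430, 122, 11, 33, 95], [327, 126, 4, 13, 40], [318, 146, 9, 26, 116], [351, 163, 10, 11, 64], [398, 208, 26, 29, 274], [409, 215, 7, 13, 54], [395, 224, 4, 12, 26], [297, 315, 64, 17, 658], [254, 318, 31, 67, 1094], [279, 325, 80, 16, 161], [375, 356, 17, 44, 404], [193, 372, 68, 28, 1340], [633, 376, 7, 5, 28], [603, 384, 37, 16, 241]]
scene [[200, 0, 23, 17, 163], [318, 0, 44, 23, 441], [355, 0, 53, 26, 648], [412, 0, 19, 13, 99], [469, 0, 47, 23, 376], [515, 0, 9, 3, 19], [454, 3, 15, 38, 107], [197, 8, 7, 4, 15], [236, 11, 8, 17, 82], [224, 12, 13, 35, 120], [366, 13, 45, 41, 577], [187, 14, 25, 4, 33], [500, 15, 7, 14, 26], [287, 17, 10, 4, 22], [301, 16, 11, 4, 21], [312, 18, 5, 5, 15], [192, 21, 9, 5, 23], [233, 21, 174, 155, 10743], [213, 24, 10, 4, 16], [204, 30, 9, 17, 51], [463, 34, 32, 38, 565], [495, 34, 5, 6, 14], [410, 51, 62, 104, 2674], [456, 54, 7, 11, 36], [473, 73, 8, 7, 21], [454, 84, 20, 19, 258], [366, 109, 6, 12, 48], [354, 109, 51, 56, 1291], [379, 129, 28, 8, 75], [400, 139, 10, 13, 72], [259, 173, 20, 13, 68], [257, 174, 6, 8, 24], [318, 203, 17, 17, 124]]
```

```bash
python3 -c "
from h import *
print(sign_off(), get_state()['clock'])"
```

```text
the job is handed in; nothing more can be done
the job is handed in; nothing more can be done
```

The snap ring is in the groove, the pliers are back in their stand, and I handed the job in at about 26 s on the robot's clock (limit 67 s). `sign_off` gave no verdict.

**What I did:**
- I took the smaller pliers from the stand and put their pegs into the ring's eyes, then spread the ring. I measured about 0.24 rad and estimated about 0.27 rad after the last squeeze (the limit is 0.36).
- I carried the ring over the shaft and pressed the plate to its stop. The wrist force peaked at about 11 N net.
- I backed off to about 7 N and let the ring contract while the pliers followed 8 mm outward. Then I lifted the pliers clear and hung them back.

**What the last checks showed:**
- **Ring position:** Fits to both cameras put it within 1.2 mm of the shaft axis and nearly closed, with each half at or below about 0.03 rad.
- **Plate and ring height:** I could only check these indirectly. Both cameras fitted the lowered plate better than the raised one, but not by much (error 20 against 22 from above, 98 against 106 from the side). Ring tilt was not measured.
- **Pliers:** They show up within about half a pixel (roughly 1–2 mm) of where they started. The grip force dropped to zero on release.
- **One disagreement:** The two cameras gave the pliers' turn as 0.135 and 0.186 rad. They differed in the same way before I touched them (0.12 and 0.18), so I took this as measurement bias.
- **Other things on the bench:** The before-and-after comparison showed no change that I could pin on another object. The arm hid part of the view, so this is not a full check.

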